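# Set out the bedside table for the morning

### The job

Set the bedside table, in this order: lay the pen case centred on top of the closed tin, lengthwise along it; lay the spoon on the table along the tin's long left side, parallel to it, level with its middle and about 4 cm clear of it; stand the bottle between the tin and the clock, in line with the tin's middle and touching neither; last, stand the salt shaker straight in front of the clock's dial, about 4 cm clear of it. Left and front are as seen from the robot, which the dial faces. Keep bottle and shaker upright, let go of everything, and leave all else where it stands.

Things in the scene. Friction and masses are not known exactly. Their poses are not given: they have to be found in the camera images.
- pen_case: closed red plastic pen case, a flat box 160 long (its x) x 46 wide (its y) x 24 mm high, 0.13 kg; to be laid on top of the tin. It lies flat on the table in front, left or right of the middle, roughly across the robot's view. Origin: centre of its underside, z up
- spoon: chrome spoon lying on the table, 160 mm long along its x, bowl at +x. Handle flat, 12 mm wide and 7 mm high, from x = -81 to +43 mm; round bowl 36 mm wide, 10 mm high, centred at x = +61 mm. 0.06 kg. It lies roughly across the robot's view, in front, on the other side from the pen case. Origin: middle of its length, at the table level, z up; either way round is fine
- bottle: round white plastic bottle with a grey twist cap, 56 mm diameter, 150 mm high; cap 26 mm diameter, its sides from 134 to 150 mm height. About 0.2 kg. It stands far out to the left or right. Origin: centre of its underside, z up the bottle
- shaker: empty round glass salt shaker with a steel cap with holes, 42 mm diameter at the foot, 76 mm high; cap 38 mm diameter with straight sides from 52 to 68 mm height, tapering above. About 0.09 kg. It stands far out on the other side from the bottle. Origin: centre of its underside, z up the shaker
- tin: closed steel lunch tin, 170 (its x, long) x 110 (its y) x 55 mm high with a flat hinged flap as its top (hinge at the far short end, latch at the near one), 0.7 kg, standing loose; not to be moved. Its +y side is its long left side, -x is the end nearer the robot. The clock stands off its -y side. Origin: centre of its underside, z up
- clock: round black alarm clock with a white dial in a steel rim and a small steel bar on top, 70 wide (its y) x 50 deep (its x) x 73 mm high, 0.35 kg, standing loose to the right of the tin with a gap of about 95 mm; not to be moved. The dial faces its -x, towards the robot. Origin: centre of its underside, z up
- balm: small flat aluminium pot, 36 mm diameter, 16 mm high, on the table in front of the tin; to be left alone. Origin: centre of its underside
- phone: black phone with a grey screen lying flat, 145 (its x) x 70 x 9 mm, front left; to be left alone. Origin: centre of its underside
- cards: card pack box in brown cardboard lying flat, 90 (its x) x 62 x 18 mm, front right; to be left alone. Origin: centre of its underside
There are look-alikes about, which are no part of the job. Of the things shaped like the spoon, the chrome one is meant.

How it is judged:
By the outcome, as a careful person would: the job done as asked, in the order asked, and still so for the second after the job is handed in, with the robot touching nothing.
It also fails if it takes over 125 s, if anything falls off the work surface, if the arm or the gripper's body presses on something with over 40 N, if the wrist force passes 120 N, or if a joint passes its speed limit or range.

### The arm

A 7-joint arm with a two-finger parallel gripper is mounted at the origin on the work surface. World frame = base frame: x ahead of the robot, y to its left, z up, the work surface at z = 0. Lengths are in m, angles in rad, forces in N, time in s.
With the tool pointing down it reaches from about 0.4 to 0.85 m from the base axis. Payload 10.4 kg.
Tool frame: the origin (TCP) lies on the centre line of the jaws, within the pads' length; the fingertips stand 14 mm ahead of it and the grasp point (between the pads) lies 5 mm behind it (manip.tip_reach is the distance from the TCP to the fingertips, in m); z points along the fingers, y is the line along which they close (so a half turn about z gives the same grasp; the last joint's range is limited). The gripper opens to 85 mm and grips with 20 to 120 N. Pads are 22 mm wide; open, the fingers measure 114 mm over their backs; the gripper's body (76 mm by 85 mm) begins 54 mm behind the grasp point. The pads swing forward as they close: fully open they stand 13 mm farther back than shut.
Start: joints at [-1.226, 0.332, -0.065, 1.46, 0.022, 1.35, -0.088], TCP at [0.225, 0.583, 0.245] pointing down, gripper open.
Joint ranges: [-2.6, 2.6], [-0.5, 2.12], [-1.47, 1.34], [0.16, 2.42], [-1.27, 4.41], [0.06, 2.06], [-2.6, 2.6]. Speed limits (rad/s): [2.22, 2.22, 2.79, 2.79, 3.14, 3.14, 3.14].

### API

Orientations are given as a unit quaternion [x, y, z, w].
In Python, from workcell import manip gives the robot as it stands.
- The arm moves only by the shell command python3 -m pendant 'ROWS' [FORCE]. ROWS is JSON, a list of rows, each a list of 7 numbers: the shift along the tool's x, y, z in units of 50 mm (1.0 is 50 mm), then the turn, a rotation vector about the tool's x, y, z in units of 8 degrees (1.0 is 8 degrees), then the opening, from -1 (shut) to 1 (fully open), so that 0 is half open. In form: [[dx, dy, dz, ax, ay, az, jaw], ...]. A call has exactly 10 rows; each row is the pose to reach, as a shift and turn from the pose commanded when the call began, along the tool's axes at that moment; what a row does not reach only later rows make up. A row lasts 1/8 s, in which the tool goes at most 62.5 mm and 10.7 degrees, less where a joint would pass 70% of its speed; a pose out of reach is approached as far as the arm can. A call with a gripper value outside its range is refused whole. The fingers move at their own pace and stop on an object; FORCE is the grip in N (left out, the last holds). Time passes only in rows, so rows that repeat a pose let the fingers close, or fill a call up. It gives the time, the measured TCP pose, the force, the opening and the grip force at its end, in the units of the state.
- manip.get_obs(): the state, without advancing time (a new reading comes with each control period).
- manip.camera(name): name is "scene" or "side" or "wrist"; returns (picture, depth): 480x640x3 uint8, red, green, blue; 480x640 float32, m along the optical axis (not along the pixel's ray), 0 where there is no reading.
- manip.get_calibration(name): a dict with "fx", "fy", "cx", "cy" (pixels), "xyz" and "orientation" of the camera in the world. Camera axes: x right, y up, looking along -z (the intrinsics and any distortion apply to the point x, -y, -z); pixel columns grow to the right and rows downward; lengths in m; the calibration is good to about 2 mm. A picture is of the moment at which its call begins: read the wrist's pose just before it. get_calibration takes no time and is no camera call; for the wrist camera it gives the pose at the moment of the call.
- manip.hand_in(): hands the job in; it is judged then, once.
Trained networks look in the newest picture that a camera, given by its name, has taken for a name from the list of things; names that differ only in an ending like _2 or _b are one class to them, and where a whole thing is asked for, a point or a joint stands for the part that bears it (a point fixed in the world has none). Each returns a list of dicts, best first, with "p" (0 to 1); they miss things now and then, are a little off and sometimes report something else, mostly with a low value. They report only what shows in the picture. A call takes as long as a camera call. They do not tell look-alikes from the thing itself.
- manip.find_in(thing, camera): "box" ([left, top, right, bottom] in pixels, round what is visible of it).
- manip.trace(thing, camera): "pixels" (480x640 bool, what is visible of it) and "box" ([left, top, right, bottom] in pixels, round what is visible of it).
- manip.tip_of(thing, camera): "pixel" ([column, row] in pixels: a listed point, or the origin of a listed thing).
The state is a dict: "clock": time; "joint_pos": joint angles; "joint_velocities": joint speeds; "tau": joint torques, N m; "position": TCP position; "ee_rot": TCP orientation; "ft_force": force on the tool from outside, world axes, zero at the start; "torque": the same for the moment, N m; "grip_width": opening from 0.0 (shut) to 1.0 (fully open); "grasp_force": force on a finger pad.
Only numpy, scipy, OpenCV 4.12 (cv2) and the standard library are available. Lean on these libraries where they do the work, as an engineer would, in place of code of your own. Each camera call takes 0.05 s, during which the arm holds its last target. There are 200 camera calls.

## Working session

There is one attempt and no reset: what is moved stays moved. The work goes in short steps, Python scripts to look and compute and a shell command to move; the robot and the scene stay as the last step left them, time stands still between calls to the robot, and variables do not carry over. Pictures are saved under pics/ and viewed, at most 14 in all, crops included, and the job is handed in when it is done.

```bash
mkdir -p pics; ls; cat > h.py <<'E'
import numpy as np, cv2
from workcell import manip
from scipy.spatial.transform import Rotation as R
def snap(n,f=None):
    c=manip.get_calibration(n); p,d=manip.camera(n)
    if f: cv2.imwrite('pics/'+f,p[:,:,::-1])
    return c,p,d
def world(c,u,v,z):
    "pixel+depth -> world"
    u,v,z=[np.asarray(a,float) for a in(u,v,z)]
    P=np.stack([(u-c['cx'])/c['fx']*z,-(v-c['cy'])/c['fy']*z,-z],-1)
    return P@R.from_quat(c['orientation']).as_matrix().T+np.array(c['xyz'])
def cloud(c,d):
    v,u=np.mgrid[:480,:640]; W=world(c,u,v,d); W[d<=0]=np.nan; return W
E
python3 - <<'E'
from h import *
for n in('scene','side','wrist'):
    c,p,d=snap(n,n+'0.png'); print(n,{k:np.round(v,3) if not isinstance(v,str) else v for k,v in c.items()},(d>0).mean())
    np.savez(n+'0.npz',p=p,d=d)
o=manip.get_obs();print(o['clock'],o['position'],o['ee_rot'],o['grip_width'])
E
```

```text
pics
scene {'fx': np.float64(547.818), 'fy': np.float64(547.818), 'cx': np.float64(326.52), 'cy': np.float64(242.363), 'xyz': array([1.027, 0.679, 1.088]), 'orientation': array([0.105, 0.341, 0.889, 0.287])} 0.996015625
side {'fx': np.float64(437.934), 'fy': np.float64(437.934), 'cx': np.float64(327.019), 'cy': np.float64(244.433), 'xyz': array([-0.034, -0.637,  0.797]), 'orientation': array([ 0.348, -0.134, -0.344,  0.862])} 0.995771484375
wrist {'fx': np.float64(413.761), 'fy': np.float64(413.761), 'cx': np.float64(321.293), 'cy': np.float64(241.403), 'xyz': array([0.153, 0.61 , 0.373]), 'orientation': array([-0.124, -0.084,  0.56 ,  0.815])} 0.995947265625
0.15 [0.22460671 0.58296292 0.24468096] [ 1.82836200e-01  9.83143240e-01 -5.35142476e-04 -7.93473664e-05] 0.997222571272078
```

View pics/scene0.png

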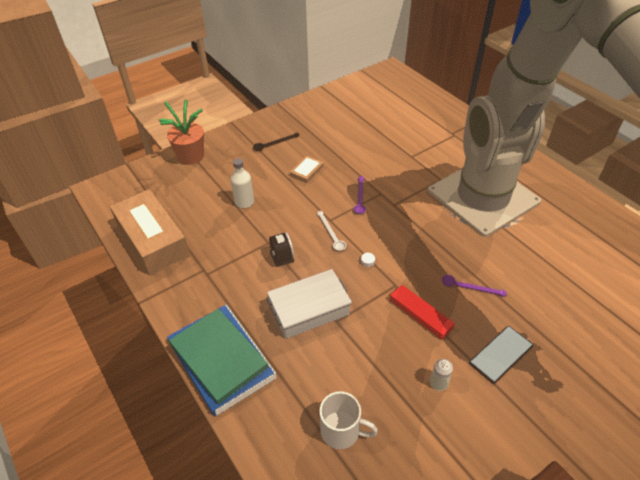

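View pics/side0.png

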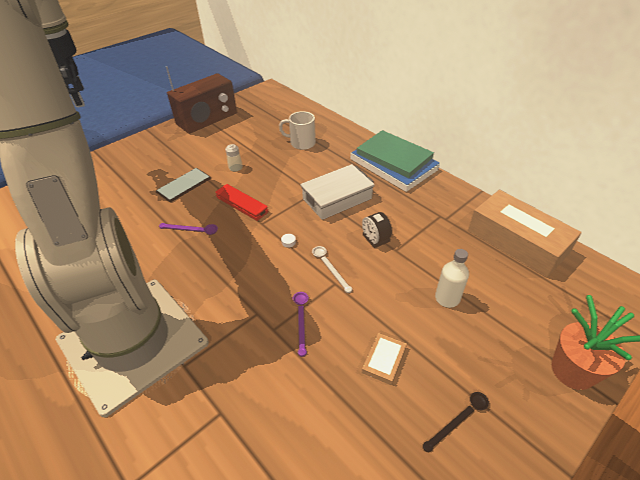

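The scene view shows the tin (309,300), clock (281,249), red pen case (422,311), bottle (242,187), shaker (442,374), balm (368,259), cards (307,167) and phone (502,353).
There are four spoon-shaped things: pale/chrome (332,230), purple (361,195), purple (475,287) and black (276,142). The one at scene (332,230), side (333,270), fits "chrome", being grey-white and metallic. I'll confirm it in a crop while measuring.

```bash
cat > meas.py <<'E'
from h import *
import sys
def fit(W,m,lo,hi):
    P=W[m]; P=P[np.isfinite(P[:,0])]; P=P[(P[:,2]>lo)&(P[:,2]<hi)]
    if len(P)<15: return None
    (c,s,a)=cv2.minAreaRect((P[:,:2]*1000).astype(np.float32))
    if s[0]<s[1]: s=s[::-1]; a-=90
    a=(a+90)%180-90
    return len(P),np.round(c,1),np.round(s,1),round(a,1),np.round(np.percentile(P[:,2],[5,50,95])*1000,1)
if __name__=='__main__':
  for n in('scene','side'):
    c,p,d=snap(n); W=cloud(c,d)
    for t,lo,hi in(('pen_case',.015,.03),('spoon',.003,.02),('bottle',.03,.2),('shaker',.02,.1),('tin',.045,.065),('clock',.02,.09),('balm',.01,.03),('phone',.004,.02),('cards',.01,.03)):
      for r in manip.trace(t,n):
        if r['p']<.3: continue
        m=cv2.erode(r['pixels'].astype(np.uint8),np.ones((2,2)))>0 if t!='spoon' else r['pixels']
        print(n,t,round(r['p'],2),np.round(r['box']).tolist(),fit(W,m,lo,hi),p[r['pixels']].mean(0).round())
E
python3 meas.py
python3 - <<'E'
from h import *
a=cv2.imread('pics/scene0.png')[120:300,240:520]; b=cv2.imread('pics/side0.png')[190:370,150:430]
cv2.imwrite('pics/crop1.png',np.vstack([cv2.resize(x,None,fx=1.65,fy=1.65,interpolation=2) for x in(a,b)]))
E
```

```text
scene pen_case 0.73 [390.0, 282.0, 453.0, 340.0] (1148, array([421.7, 198.8]), array([163.5,  50. ]), -82.3, array([18.9, 23.6, 27.2])) [186.  56.  45.]
scene spoon 0.85 [317.0, 214.0, 349.0, 252.0] (234, array([ 434.2, -142.6]), array([159.9,  33.8]), 73.7, array([ 3.5,  6.7, 11.3])) [209. 188. 163.]
scene spoon 0.76 [356.0, 176.0, 365.0, 215.0] (176, array([ 288. , -207.7]), array([160.8,  28.2]), 51.4, array([ 3.6,  7. , 10.6])) [125.  68. 115.]
scene spoon 0.74 [438.0, 274.0, 508.0, 298.0] (322, array([267.1, 221.1]), array([156.4,  36.5]), -57.8, array([ 3.4,  6.7, 10.9])) [124.  67. 114.]
scene spoon 0.56 [255.0, 131.0, 299.0, 151.0] (146, array([ 348. , -555.5]), array([152.3,  35.6]), -9.7, array([ 3.5,  6.4, 12.6])) [83. 60. 43.]
scene spoon 0.3 [392.0, 282.0, 453.0, 338.0] (310, array([415.8, 198.6]), array([163.1,  63.3]), -81.1, array([ 3.9, 12.1, 19.7])) [188.  56.  45.]
scene bottle 0.7 [234.0, 158.0, 255.0, 208.0] (622, array([ 573. , -372.2]), array([50.9, 44.3]), -42.0, array([ 37.3,  90.5, 148.4])) [175. 157. 131.]
scene bottle 0.38 [358.0, 252.0, 375.0, 265.0] None
[... 1959 characters left out ...]
2.0, 219.0] (1613, array([624.4,  31. ]), array([178. , 109.9]), -10.7, array([49.1, 53.2, 55.6])) [196. 181. 155.]
side clock 0.62 [362.0, 212.0, 394.0, 247.0] (647, array([ 588.5, -147.6]), array([68.9, 45.9]), 77.0, array([25.6, 56.7, 72.5])) [128. 106.  86.]
side balm 0.53 [282.0, 232.0, 297.0, 248.0] (96, array([417.4,  -7.2]), array([30. , 29.5]), -72.6, array([10.9, 14.3, 16.8])) [212. 201. 184.]
side phone 0.85 [159.0, 166.0, 210.0, 205.0] (706, array([347.8, 381.1]), array([145.8,  70. ]), 5.6, array([ 5.2,  7.7, 10.6])) [156. 151. 130.]
side cards 0.85 [364.0, 332.0, 407.0, 386.0] (1229, array([ 346.6, -391.3]), array([89.5, 60. ]), 22.3, array([14.1, 16.9, 19.3])) [222. 195. 161.]
```

View pics/crop1.png

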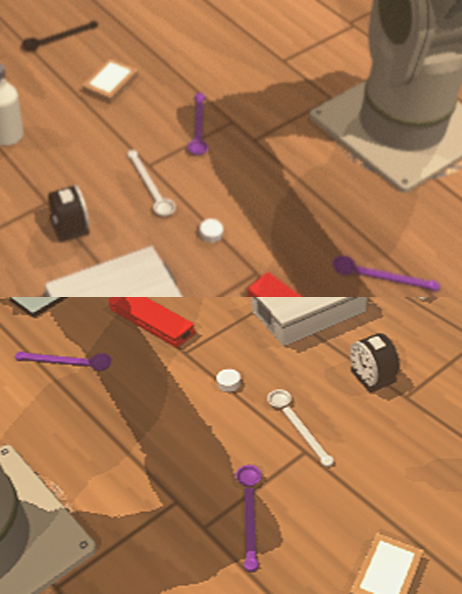

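The crop confirms it. The pale metallic spoon is the chrome one, at scene (332,230), side (333,270), world about (435,-145) mm, with its bowl towards the balm. The others are purple or black. Next, a motion-calculation helper, then a wrist look above the pen case.

```bash
cat > plan.py <<'E'
from h import *
import sys
# usage: plan.py x y z yawdeg(of tool y axis, mod 180) in mm ; prints units from the current pose
def plan(x,y,z,a):
    o=manip.get_obs(); p=np.array(o['position']); r=R.from_quat(o['ee_rot'])
    best=None
    for k in(0,180):
        t=np.radians(a+k); Y=np.array([np.cos(t),np.sin(t),0]); Z=np.array([0,0,-1.]); X=np.cross(Y,Z)
        rv=np.degrees((r.inv()*R.from_matrix(np.stack([X,Y,Z],1))).as_rotvec())/8
        print('turn opt',k,rv.round(2))
    s=r.inv().apply(np.array([x,y,z])/1000-p)/.05
    print('shift',s.round(2),'from',(p*1000).round(1),'j',np.round(o['joint_pos'],2),'w',round(o['grip_width'],3),'yawY',np.degrees(np.arctan2(*r.as_matrix()[[1,0],1])).round(1))
if __name__=='__main__': plan(*map(float,sys.argv[1:5]))
E
python3 plan.py 420 195 220 8; python3 -c "
from workcell import manip;print(manip.tip_reach)"
```

```text
turn opt 0 [ 0.   -0.    7.62]
turn opt 180 [  0.     0.   -14.88]
shift [-6.44 -5.84  0.51] from [224.7 583.2 245.3] j [-1.23  0.33 -0.06  1.46  0.02  1.35 -0.09] w 1.0 yawY 68.9
0.014
```

```bash
python3 -m pendant '[[-0.7,-0.6,0,0,0,0.8,1],[-1.5,-1.4,0.1,0,0,1.8,1],[-2.4,-2.2,0.2,0,0,2.8,1],[-3.3,-3.0,0.3,0,0,3.9,1],[-4.2,-3.8,0.4,0,0,5,1],[-5.1,-4.6,0.5,0,0,6,1],[-5.8,-5.3,0.5,0,0,6.9,1],[-6.3,-5.7,0.5,0,0,7.5,1],[-6.44,-5.84,0.51,0,0,7.62,1],[-6.44,-5.84,0.51,0,0,7.62,1]]' 40
python3 - <<'E'
from h import *; from meas import fit
c,p,d=snap('wrist','wrist1.png'); W=cloud(c,d)
print(np.round(c['xyz'],3))
for t,lo,hi in(('pen_case',.017,.03),('tin',.045,.065),('balm',.01,.03)):
  for r in manip.trace(t,'wrist'): print(t,round(r['p'],2),np.round(r['box']).tolist(),fit(W,r['pixels'],lo,hi))
E
python3 plan.py 420 195 20 8
```

```text
clock: 2.4
position: [0.4201, 0.1957, 0.2198]
ee_rot: [0.656, 0.755, 0.0, -0.0]
ft_force: [-0.8, 0.6, -0.6]
grip_width: 0.997
grasp_force: 0.0
[0.408 0.27  0.348]
pen_case 0.88 [288.0, 102.0, 350.0, 300.0] (11107, array([418.6, 196.5]), array([162.3,  46.1]), -81.2, array([21.9, 23.3, 24.5]))
tin 0.93 [412.0, 342.0, 625.0, 479.0] (3200, array([605.5,  38.1]), array([137.3, 110.1]), -11.2, array([48.3, 54. , 55.2]))
balm 0.68 [277.0, 385.0, 315.0, 423.0] (976, array([419.4,  -2.5]), array([35.2, 34.6]), -35.8, array([12.3, 15.4, 16.6]))
turn opt 0 [-0.   -0.    0.02]
turn opt 180 [  0.    -0.   -22.48]
shift [-0.03  0.    3.99] from [419.6 196.3 219.7] j [-0.83 -0.02  0.29  1.92  0.01  1.24 -0.4 ] w 0.998 yawY 8.1
```

View pics/wrist1.png

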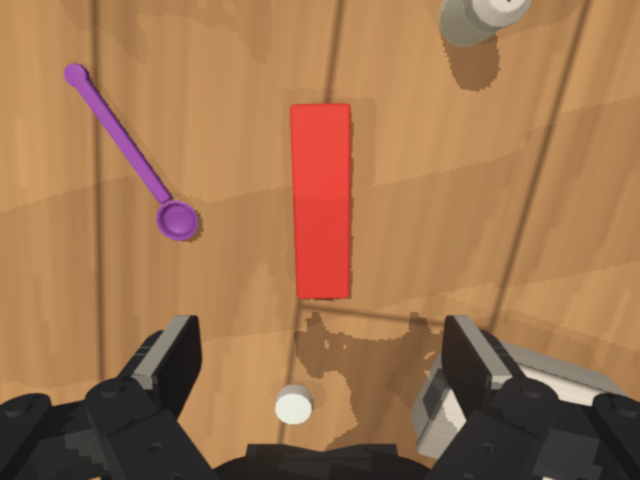

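The wrist view shows the red case at (320,200), confirming centre (418.6,196.5), yaw -81.2°, top at 23.3 mm. That agrees with both fixed cameras. Grasping now.

```bash
python3 -m pendant '[[0,-0.02,0.6,0,0,-0.1,1],[0,-0.02,1.4,0,0,-0.1,1],[0,-0.02,2.2,0,0,-0.1,1],[0,-0.02,3,0,0,-0.1,1],[0,-0.02,3.6,0,0,-0.1,1],[0,-0.02,3.95,0,0,-0.1,1],[0,-0.02,4.04,0,0,-0.1,1],[0,-0.02,4.04,0,0,-0.1,0],[0,-0.02,4.04,0,0,-0.1,-1],[0,-0.02,4.04,0,0,-0.1,-1]]' 40
python3 -m pendant '[[0,0,0,0,0,0,-1],[0,0,0,0,0,0,-1],[0,0,0,0,0,0,-1],[0,0,0,0,0,0,-1],[0,0,-0.2,0,0,0,-1],[0,0,-0.6,0,0,0,-1],[0,0,-1.2,0,0,0,-1],[0,0,-1.8,0,0,0,-1],[0,0,-2.2,0,0,0,-1],[0,0,-2.2,0,0,0,-1]]' 40
python3 plan.py 627 34 130 79
```

```text
clock: 3.85
position: [0.4197, 0.1954, 0.0188]
ee_rot: [0.651, 0.759, 0.001, 0.0]
ft_force: [-0.5, 0.5, 6.3]
grip_width: 0.529
grasp_force: 41.4
clock: 5.1
position: [0.42, 0.1954, 0.1296]
ee_rot: [0.651, 0.759, 0.002, 0.0]
ft_force: [0.4, -0.0, -1.0]
grip_width: 0.529
grasp_force: 41.5
turn opt 0 [ 0.03  0.   -8.78]
turn opt 180 [ 0.   -0.03 13.72]
shift [-3.82  3.6  -0.  ] from [420.  195.4 129.6] j [-0.83  0.07  0.31  2.03 -0.03  1.04 -0.36] w 0.529 yawY 8.8
```

```bash
python3 - <<'E'
from h import *
r=np.radians(-11.1); A=np.array([[np.cos(r),np.sin(r)],[-np.sin(r),np.cos(r)]])
for n in('scene','side'):
    c=manip.get_calibration(n); W=cloud(c,np.load(n+'0.npz')['d']).reshape(-1,3)
    off=np.array([[2.5,3.3],[-2.5,-3.3]][n=='side'])
    q=(W[:,:2]*1000-[627,34.3]-off)@A.T; z=W[:,2]*1000
    print(n)
    for x0 in list(range(-105,-75,3))+list(range(72,102,3)):
        m=(q[:,0]>x0)&(q[:,0]<x0+3)&(abs(q[:,1])<45)&(z>3)
        if m.sum(): print(x0,m.sum(),np.percentile(z[m],[10,50,90]).round(),'yr',q[m,1].min().round(),q[m,1].max().round())
    for s in(-1,1):
        m=(abs(q[:,0])<60)&(z>48)&(abs(q[:,1])<70)
        print('y ext',np.percentile(q[m,1],[0.5,99.5]).round(1))
E
```

```text
scene
-105 3 [5. 6. 6.] yr 1.0 43.0
-99 3 [4. 4. 4.] yr 29.0 45.0
-93 1 [3. 3. 3.] yr 41.0 41.0
-90 15 [44. 51. 54.] yr -15.0 38.0
-87 21 [51. 53. 55.] yr -38.0 41.0
-84 33 [52. 55. 57.] yr -41.0 39.0
-81 41 [51. 55. 58.] yr -43.0 44.0
-78 41 [52. 54. 57.] yr -44.0 44.0
72 42 [53. 55. 58.] yr -45.0 44.0
75 39 [53. 55. 57.] yr -43.0 42.0
78 42 [53. 55. 58.] yr -43.0 44.0
81 72 [13. 53. 57.] yr -41.0 45.0
84 47 [ 4. 53. 56.] yr -44.0 41.0
87 48 [ 5. 53. 57.] yr -45.0 45.0
90 27 [30. 51. 55.] yr -42.0 38.0
93 7 [3. 3. 5.] yr -39.0 44.0
96 5 [3. 3. 4.] yr -40.0 37.0
99 5 [4. 4. 5.] yr -36.0 42.0
y ext [-56.3  54.1]
y ext [-56.3  54.1]
side
-99 1 [3. 3. 3.] yr -18.0 -18.0
-90 23 [28. 41. 52.] yr -17.0 19.0
-87 48 [27. 43. 52.] yr -38.0 39.0
-84 91 [ 9. 37. 53.] yr -45.0 45.0
-81 87 [ 9. 29. 54.] yr -44.0 44.0
-78 21 [52. 53. 55.] yr -43.0 41.0
72 24 [52. 54. 55.] yr -41.0 44.0
75 20 [52. 54. 55.] yr -41.0 41.0
78 23 [52. 54. 56.] yr -41.0 45.0
81 19 [51. 53. 55.] yr -42.0 34.0
84 17 [51. 53. 54.] yr -40.0 44.0
87 18 [51. 52. 54.] yr -41.0 41.0
90 10 [48. 51. 53.] yr -40.0 32.0
93 4 [47. 48. 50.] yr 21.0 41.0
y ext [-53.8  55.8]
y ext [-53.8  55.8]
```

```bash
python3 -m pendant '[[-0.3,0.3,0,0,0,-0.6,-1],[-0.8,0.8,0,0,0,-1.7,-1],[-1.3,1.3,0,0,0,-2.9,-1],[-1.8,1.8,0,0,0,-4.1,-1],[-2.3,2.3,0,0,0,-5.3,-1],[-2.8,2.7,0,0,0,-6.5,-1],[-3.3,3.2,0,0,0,-7.6,-1],[-3.7,3.5,0,0,0,-8.4,-1],[-3.82,3.64,0,0.03,0,-8.78,-1],[-3.82,3.64,0,0.03,0,-8.78,-1]]' 40
python3 plan.py 629 34 75 78.9
```

```text
clock: 6.35
position: [0.6279, 0.0331, 0.1265]
ee_rot: [0.097, 0.995, -0.002, -0.002]
ft_force: [0.5, -0.9, -1.1]
grip_width: 0.527
grasp_force: 41.4
turn opt 0 [-0.03 -0.03  0.  ]
turn opt 180 [  0.04  -0.05 -22.5 ]
shift [-0.02  0.03  1.03] from [627.9  33.1 126.5] j [-0.37  0.44  0.32  1.6  -0.14  1.13  1.36] w 0.527 yawY 78.9
```

```bash
python3 -m pendant '[[-0.02,0.03,0.2,0,0,0,-1],[-0.02,0.03,0.5,0,0,0,-1],[-0.02,0.03,0.75,0,0,0,-1],[-0.02,0.03,0.9,0,0,0,-1],[-0.02,0.03,0.97,0,0,0,-1],[-0.02,0.03,0.97,0,0,0,-1],[-0.02,0.03,0.97,0,0,0,-1],[-0.02,0.03,0.97,0,0,0,-1],[-0.02,0.03,0.97,0,0,0,-1],[-0.02,0.03,0.97,0,0,0,-1]]' 40
python3 plan.py 629 34 74 78.9
```

```text
clock: 7.6
position: [0.6293, 0.035, 0.0794]
ee_rot: [0.096, 0.995, -0.001, -0.001]
ft_force: [0.1, 0.8, -1.2]
grip_width: 0.53
grasp_force: 41.4
turn opt 0 [-0.02 -0.02  0.01]
turn opt 180 [ 2.000e-02 -3.000e-02 -2.249e+01]
shift [ 0.   -0.02  0.11] from [629.3  35.   79.4] j [-0.36  0.49  0.3   1.64 -0.16  1.04  1.37] w 0.53 yawY 79.0
```

```bash
python3 -m pendant '[[0,-0.02,0.05,0,0,0,-1],[0,-0.02,0.1,0,0,0,-1],[0,-0.02,0.1,0,0,0,-1],[0,-0.02,0.1,0,0,0,-1],[0,-0.02,0.1,0,0,0,-1],[0,-0.02,0.1,0,0,0,-1],[0,-0.02,0.1,0,0,0,-1],[0,-0.02,0.1,0,0,0,-1],[0,-0.02,0.1,0,0,0,-1],[0,-0.02,0.1,0,0,0,-1]]' 40
```

```text
clock: 8.85
position: [0.6291, 0.034, 0.0743]
ee_rot: [0.096, 0.995, -0.001, -0.001]
ft_force: [1.0, -0.4, -1.8]
grip_width: 0.529
grasp_force: 41.4
```

```bash
python3 -m pendant '[[0,0,0.01,0,0,0,-1],[0,0,0.02,0,0,0,-1],[0,0,0.03,0,0,0,-1],[0,0,0.03,0,0,0,-1],[0,0,0.03,0,0,0,-0.2],[0,0,0.03,0,0,0,0.2],[0,0,0.03,0,0,0,0.5],[0,0,0.03,0,0,0,0.5],[0,0,0.03,0,0,0,0.5],[0,0,0.03,0,0,0,0.5]]' 40
python3 -m pendant '[[0,0,-0.2,0,0,0,0.5],[0,0,-0.5,0,0,0,0.5],[0,0,-1,0,0,0,0.5],[0,0,-1.6,0,0,0,0.5],[0,0,-2.2,0,0,0,0.5],[0,0,-2.8,0,0,0,0.5],[0,0,-3.1,0,0,0,0.5],[0,0,-3.2,0,0,0,0.5],[0,0,-3.2,0,0,0,0.5],[0,0,-3.2,0,0,0,0.5]]' 40
python3 - <<'E'
from h import *; from meas import fit
for n in('scene','side','wrist'):
    c,p,d=snap(n,n+'2.png'); W=cloud(c,d)
    for t,lo,hi in(('pen_case',.068,.09),('tin',.045,.065),('spoon',.003,.02)):
        for r in manip.trace(t,n):
            if r['p']>.4: print(n,t,round(r['p'],2),np.round(r['box']).tolist(),fit(W,r['pixels'],lo,hi))
E
python3 plan.py 435 -145 200 -15
```

```text
clock: 10.1
position: [0.6291, 0.034, 0.0727]
ee_rot: [0.096, 0.995, -0.001, -0.001]
ft_force: [-0.4, -0.0, -0.5]
grip_width: 0.749
grasp_force: 0.0
clock: 11.35
position: [0.6291, 0.0344, 0.2316]
ee_rot: [0.096, 0.995, -0.002, -0.002]
ft_force: [-0.6, -0.4, -0.4]
grip_width: 0.749
grasp_force: 0.0
scene pen_case 0.84 [275.0, 274.0, 342.0, 314.0] (1258, array([629. ,  36.5]), array([162.3,  50.8]), -11.9, array([71.6, 78.7, 82.5]))
scene pen_case 0.69 [468.0, 324.0, 533.0, 384.0] None
scene pen_case 0.51 [429.0, 357.0, 449.0, 395.0] (204, array([511.5, 356.3]), array([34.4, 31.4]), -81.9, array([69. , 74.4, 78.2]))
scene tin 0.85 [267.0, 273.0, 349.0, 336.0] (1573, array([631.5,  35.2]), array([179.4, 114. ]), -11.1, array([49.9, 54.9, 58.6]))
scene spoon 0.75 [356.0, 179.0, 366.0, 213.0] (192, array([ 288.4, -206.5]), array([155.8,  30.8]), 52.3, array([ 3.7,  6.9, 10.9]))
scene spoon 0.58 [253.0, 140.0, 274.0, 152.0] (82, array([ 397.6, -569.2]), array([61.4, 37.8]), 9.7, array([ 3.6,  7.9, 12.3]))
scene spoon 0.51 [320.0, 213.0, 345.0, 251.0] (196, array([ 435.3, -136.1]), array([
[... 857 characters left out ...]
.0, 356.0, 327.0] (14077, array([626.1,  33.7]), array([161.7,  46.2]), -11.0, array([76.9, 78.2, 79.4]))
wrist tin 0.93 [246.0, 90.0, 400.0, 320.0] (17876, array([626.9,  33.3]), array([179.5, 110.3]), -11.3, array([52.8, 54.2, 55.4]))
wrist spoon 0.77 [1.0, 0.0, 149.0, 33.0] (2457, array([ 447. , -125.6]), array([115.3,  23.5]), 78.7, array([3.4, 6.4, 9.7]))
wrist spoon 0.6 [37.0, 167.0, 149.0, 249.0] (659, array([ 580.3, -131.3]), array([71.7, 36.5]), 35.2, array([ 3.9,  9.6, 17.6]))
turn opt 0 [-3.000e-02  1.000e-02  1.175e+01]
turn opt 180 [-1.000e-02 -3.000e-02 -1.075e+01]
shift [ 3.13 -4.26  0.68] from [629.6  34.4 232.8] j [-0.39  0.36  0.34  1.48 -0.12  1.33  1.34] w 0.747 yawY 79.0
```

View pics/side2.png

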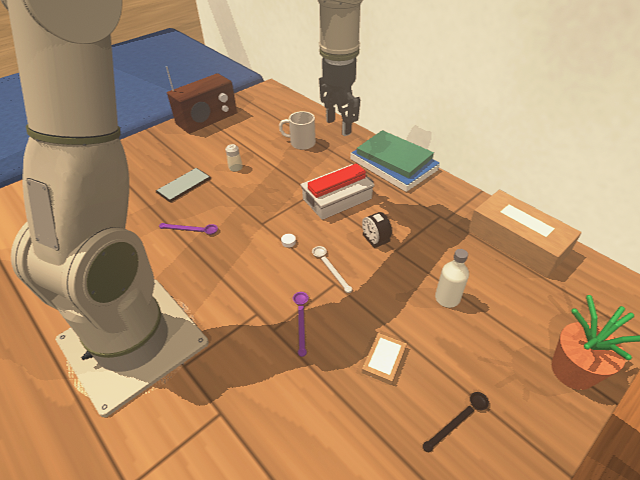

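The side view shows the case centred on the tin at (338,180): wrist (626.1,33.7) against the tin's (626.9,33.3). Next is the spoon.

```bash
python3 -m pendant '[[0.2,-0.3,0,0,0,0.8,0.5],[0.5,-0.7,0.1,0,0,2,0.5],[0.9,-1.2,0.2,0,0,3.2,0.5],[1.2,-1.7,0.3,0,0,4.4,0.5],[1.6,-2.2,0.4,0,0,5.6,0.5],[2,-2.7,0.5,0,0,6.8,0.5],[2.3,-3.2,0.6,0,0,8,0.5],[2.6,-3.6,0.65,0,0,9.2,0.5],[2.9,-4,0.68,0,0,10.4,0.5],[3.13,-4.26,0.68,0,0,11.5,0.5]]' 40
python3 -m pendant '[[0,0,0,0,0,0,0.5],[0,0,0,0,0,0,0.5],[0,0,0,0,0,0,0.5],[0,0,0,0,0,0,0],[0,0,0,0,0,0,0],[0,0,0,0,0,0,0],[0,0,0,0,0,0,0],[0,0,0,0,0,0,0],[0,0,0,0,0,0,0],[0,0,0,0,0,0,0]]' 40
cat > wr.py <<'E'
from h import *; from meas import fit
import sys
c,p,d=snap('wrist',sys.argv[1]); W=cloud(c,d)
for a in sys.argv[2:]:
    t,lo,hi=a.split(':')
    for r in manip.trace(t,'wrist'):
        if r['p']>.3:
            print(t,round(r['p'],2),np.round(r['box']).tolist(),fit(W,r['pixels'],float(lo)/1e3,float(hi)/1e3),p[r['pixels']].mean(0).round())
E
python3 wr.py wrist3.png spoon:3:20 clock:20:90 balm:8:30
python3 plan.py 435 -143 17 -15
```

```text
clock: 13.2
position: [0.4344, -0.1458, 0.1999]
ee_rot: [0.785, 0.62, -0.002, 0.0]
ft_force: [1.0, -0.2, -0.4]
grip_width: 0.753
grasp_force: 0.0
clock: 14.45
position: [0.4352, -0.145, 0.1998]
ee_rot: [0.783, 0.623, -0.002, 0.0]
ft_force: [-0.2, -0.0, 0.2]
grip_width: 0.501
grasp_force: 0.0
spoon 0.95 [143.0, 240.0, 215.0, 364.0] (2284, array([ 296.6, -201.4]), array([129.3,  34.2]), 56.9, array([3.5, 6.5, 9.7])) [152.  80. 157.]
spoon 0.91 [299.0, 107.0, 346.0, 302.0] (3315, array([ 435.1, -145.7]), array([156.7,  33.7]), 77.0, array([3.5, 6.4, 9.5])) [216. 204. 186.]
clock 0.82 [482.0, 124.0, 603.0, 226.0] (9909, array([ 588.6, -145.9]), array([69.2, 47.8]), 75.5, array([29.6, 64.6, 72.9])) [115. 105.  93.]
clock 0.75 [229.0, 1.0, 284.0, 53.0] None [222. 225. 223.]
balm 0.7 [226.0, 2.0, 282.0, 51.0] (2220, array([418.6,  -6.4]), array([35.4, 30.5]), -13.0, array([13.6, 15.2, 16.5])) [222. 225. 224.]
turn opt 0 [-0.01  0.02  0.25]
turn opt 180 [-4.000e-02 -2.000e-02 -2.225e+01]
shift [ 0.05 -0.01  3.66] from [ 435.2 -144.9  199.8] j [-0.36 -0.03  0.58  1.97  0.02  1.2  -0.02] w 0.501 yawY -13.0
```

View pics/wrist3.png

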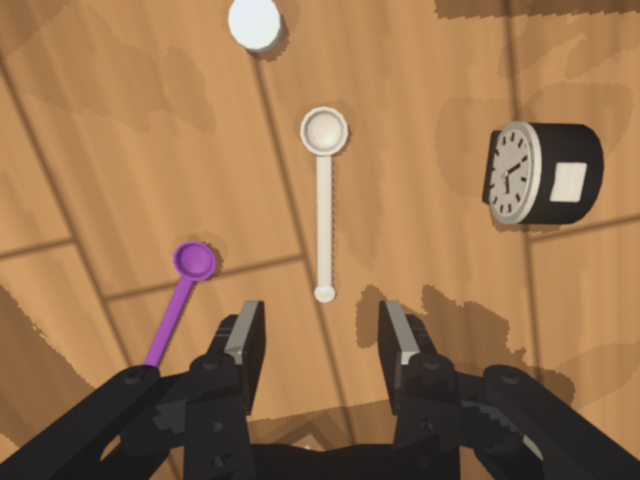

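The wrist view shows the chrome spoon upright at (324,205), bowl at the top (324,131), aligned with the tool x axis. The clock is at (540,175) and a purple spoon at (180,300). Grasping 10 mm bowl-ward of the spoon's middle.

```bash
python3 -m pendant '[[0.18,0,0.5,0,0,0,0],[0.18,0,1.2,0,0,0,0],[0.18,0,1.9,0,0,0,0],[0.18,0,2.6,0,0,0,0],[0.18,0,3.2,0,0,0,0],[0.18,0,3.5,0,0,0,0],[0.18,0,3.65,0,0,0,0],[0.18,0,3.66,0,0,0,0],[0.18,0,3.66,0,0,0,0],[0.18,0,3.66,0,0,0,0]]' 40
python3 -m pendant '[[0,0,0,0,0,0,-0.4],[0,0,0,0,0,0,-0.8],[0,0,0,0,0,0,-1],[0,0,0,0,0,0,-1],[0,0,0,0,0,0,-1],[0,0,0,0,0,0,-1],[0,0,0,0,0,0,-1],[0,0,0,0,0,0,-1],[0,0,0,0,0,0,-1],[0,0,0,0,0,0,-1]]' 40
```

```text
clock: 15.9
position: [0.4372, -0.1367, 0.0174]
ee_rot: [0.783, 0.623, -0.001, 0.0]
ft_force: [0.7, -0.1, -1.0]
grip_width: 0.501
grasp_force: 0.0
clock: 17.15
position: [0.437, -0.1366, 0.0171]
ee_rot: [0.783, 0.623, -0.002, 0.0]
ft_force: [-0.3, -0.1, 5.8]
grip_width: 0.118
grasp_force: 39.1
```

```bash
python3 -m pendant '[[0,0,-0.1,0,0,0,-1],[0,0,-0.3,0,0,0,-1],[0,0,-0.7,0,0,0,-1],[0,0,-1.2,0,0,0,-1],[0,0,-1.7,0,0,0,-1],[0,0,-2.2,0,0,0,-1],[0,0,-2.6,0,0,0,-1],[0,0,-2.8,0,0,0,-1],[0,0,-2.8,0,0,0,-1],[0,0,-2.8,0,0,0,-1]]' 40
python3 plan.py 638.4 142.3 150 78.8
```

```text
clock: 18.4
position: [0.4367, -0.1362, 0.1561]
ee_rot: [0.783, 0.623, -0.002, -0.0]
ft_force: [-0.2, 0.5, -1.1]
grip_width: 0.122
grasp_force: 39.2
turn opt 0 [ -0.04   0.   -11.47]
turn opt 180 [ 0.    0.04 11.03]
shift [6.33 2.68 0.09] from [ 436.7 -136.2  156.1] j [-0.38  0.02  0.6   2.02 -0.01  1.1  -0.01] w 0.122 yawY -13.0
```

```bash
python3 -m pendant '[[0.2,0.1,0,0,0,-0.4,-1],[0.7,0.3,0,0,0,-1.3,-1],[1.4,0.6,0,0,0,-2.5,-1],[2.1,0.9,0,0,0,-3.7,-1],[2.8,1.2,0,0,0,-4.9,-1],[3.5,1.5,0,0,0,-6.1,-1],[4.2,1.8,0,0,0,-7.3,-1],[4.9,2.1,0,0,0,-8.5,-1],[5.5,2.3,0,0,0,-9.6,-1],[6,2.5,0,0,0,-10.6,-1]]' 40
python3 -m pendant '[[0,0,0,0,0,0,-1],[0,0,0,0,0,0,-1],[0,0,0,0,0,0,-1],[0,0,0,0,0,0,-1],[0,0,0,0,0,0,-1],[0,0,0,0,0,0,-1],[0,0,0,0,0,0,-1],[0,0,0,0,0,0,-1],[0,0,0,0,0,0,-1],[0,0,0,0,0,0,-1]]' 40
python3 plan.py 638.4 142.3 150 78.8
python3 wr.py wrist4.png spoon:50:170 tin:45:65 pen_case:66:95
```

```text
clock: 19.65
position: [0.6263, 0.1291, 0.154]
ee_rot: [0.155, 0.988, -0.002, -0.002]
ft_force: [0.6, -0.5, 0.3]
grip_width: 0.12
grasp_force: 39.2
clock: 20.9
position: [0.6264, 0.1279, 0.1555]
ee_rot: [0.158, 0.987, -0.002, -0.001]
ft_force: [0.4, -0.9, -0.2]
grip_width: 0.121
grasp_force: 39.2
turn opt 0 [-0.02 -0.01 -0.87]
turn opt 180 [-2.000e-02  4.000e-02  2.163e+01]
shift [-0.14  0.35  0.11] from [626.4 127.9 155.5] j [-0.49  0.43  0.28  1.54 -0.12  1.19  1.07] w 0.121 yawY 71.8
spoon 0.84 [266.0, 128.0, 375.0, 451.0] (15008, array([617.9, 124.6]), array([130.4,  34.7]), -23.8, array([140.7, 144.3, 148.2])) [190. 179. 161.]
spoon 0.69 [0.0, 0.0, 30.0, 8.0] None [116. 106.  95.]
tin 0.66 [44.0, 144.0, 280.0, 402.0] (20090, array([616.9,  35.7]), array([158.9, 109.9]), -11.2, array([52.5, 54.3, 55.4])) [190. 179. 162.]
pen_case 0.86 [79.0, 157.0, 229.0, 432.0] (18879, array([624.1,  34.6]), array([158.4,  46.5]), -11.1, array([73. , 78.3, 79.3])) [208.  57.  49.]
```

```bash
cat > sp.py <<'E'
from h import *
import sys
lo,hi=float(sys.argv[1])/1e3,float(sys.argv[2])/1e3
c,p,d=snap('wrist',sys.argv[3]); W=cloud(c,d)
o=manip.get_obs(); r=R.from_quat(o['ee_rot']); t=[q for q in manip.trace('spoon','wrist')]
for q in t:
    if q['p']<.5: continue
    P=W[q['pixels']]; P=P[np.isfinite(P[:,0])]; P=P[(P[:,2]>lo)&(P[:,2]<hi)]
    if len(P)<200: continue
    L=r.inv().apply(P-np.array(o['position']))*1000
    if abs(np.median(L[:,1]))>60: continue
    print(q['p'],p[q['pixels']].mean(0).round())
    for x in range(-90,110,10):
        m=(L[:,0]>=x)&(L[:,0]<x+10)
        if m.sum()>5: print(x+5,m.sum(),'y',np.percentile(L[m,1],[3,50,97]).round(1),'zw',(np.median(P[m,2])*1000).round(1),'xmax',L[m,0].max().round())
E
python3 sp.py 130 160 wrist4b.png
```

```text
0.79 [190. 179. 161.]
-55 424 y [-6.4 -0.6  5.2] zw 144.0 xmax -50.0
-45 560 y [-6.  -0.6  4.8] zw 144.2 xmax -40.0
-35 613 y [-6.2 -0.6  5. ] zw 144.2 xmax -30.0
-25 612 y [-6.1 -0.6  4.8] zw 144.3 xmax -20.0
-15 613 y [-5.7 -0.6  4.1] zw 144.4 xmax -10.0
-5 594 y [-5.5 -1.   3.9] zw 144.5 xmax -0.0
5 649 y [-5.5 -0.6  3.8] zw 144.5 xmax 10.0
15 788 y [-6.5 -1.   4.5] zw 144.5 xmax 20.0
25 834 y [-6.4 -1.   4.4] zw 144.6 xmax 30.0
35 885 y [-7.1 -1.   4.8] zw 145.1 xmax 40.0
45 2671 y [-15.1  -1.4  12.8] zw 143.9 xmax 50.0
55 3064 y [-17.3  -1.   15. ] zw 141.8 xmax 60.0
65 2398 y [-14.9  -1.3  12.5] zw 144.5 xmax 70.0
75 215 y [-7.4 -1.   5.4] zw 148.0 xmax 72.0
```

View pics/wrist4b.png

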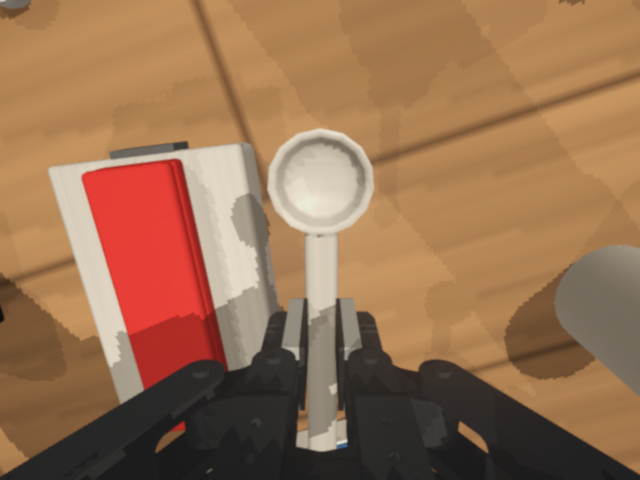

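The wrist view shows the spoon held level and straight along the tool: bowl at (320,182), tin and case on the left, shadows only on the table where it will go. Placing it.

```bash
python3 -m pendant '[[-0.06,0.1,0,0,0,-0.3,-1],[-0.12,0.25,0,0,0,-0.6,-1],[-0.18,0.35,0,0,0,-0.87,-1],[-0.18,0.355,0.3,0,0,-0.87,-1],[-0.18,0.355,0.8,0,0,-0.87,-1],[-0.18,0.355,1.3,0,0,-0.87,-1],[-0.18,0.355,1.8,0,0,-0.87,-1],[-0.18,0.355,2.2,0,0,-0.87,-1],[-0.18,0.355,2.5,0,0,-0.87,-1],[-0.18,0.355,2.5,0,0,-0.87,-1]]' 40
python3 plan.py 640.4 142 17.2 78.8
```

```text
clock: 22.45
position: [0.6394, 0.1414, 0.0292]
ee_rot: [0.098, 0.995, -0.002, -0.002]
ft_force: [0.1, -0.5, -1.0]
grip_width: 0.119
grasp_force: 39.2
turn opt 0 [-0.03 -0.03 -0.01]
turn opt 180 [-0.04  0.05 22.49]
shift [-0.02  0.02  0.24] from [639.4 141.4  29.2] j [-0.46  0.6   0.23  1.59 -0.15  0.98  1.19] w 0.119 yawY 78.8
```

```bash
python3 -m pendant '[[-0.02,0.02,0.06,0,0,0,-1],[-0.02,0.02,0.12,0,0,0,-1],[-0.02,0.02,0.18,0,0,0,-1],[-0.02,0.02,0.22,0,0,0,-1],[-0.02,0.02,0.24,0,0,0,-1],[-0.02,0.02,0.24,0,0,0,-1],[-0.02,0.02,0.24,0,0,0,-1],[-0.02,0.02,0.24,0,0,0,-1],[-0.02,0.02,0.24,0,0,0,-1],[-0.02,0.02,0.24,0,0,0,-1]]' 40
python3 -m pendant '[[0,0,0,0,0,0,-0.8],[0,0,0,0,0,0,-0.6],[0,0,0,0,0,0,-0.3],[0,0,0,0,0,0,-0.2],[0,0,0,0,0,0,-0.2],[0,0,0,0,0,0,-0.2],[0,0,-0.2,0,0,0,-0.2],[0,0,-0.5,0,0,0,-0.2],[0,0,-1,0,0,0,-0.2],[0,0,-1.5,0,0,0,-0.2]]' 40
python3 -m pendant '[[0,0,-0.6,0,0,0,-0.2],[0,0,-1.2,0,0,0,-0.2],[0,0,-1.8,0,0,0,-0.2],[0,0,-2.4,0,0,0,-0.2],[0,0,-2.8,0,0,0,-0.2],[0,0,-3,0,0,0,-0.2],[0,0,-3,0,0,0,-0.2],[0,0,-3,0,0,0,-0.2],[0,0,-3,0,0,0,-0.2],[0,0,-3,0,0,0,-0.2]]' 40
python3 wr.py wrist5.png spoon:3:20 tin:45:65 pen_case:66:95 clock:20:90
python3 plan.py 565 -380 240 79
```

```text
clock: 23.7
position: [0.6412, 0.1424, 0.0185]
ee_rot: [0.098, 0.995, -0.001, -0.001]
ft_force: [0.2, -0.3, -0.5]
grip_width: 0.117
grasp_force: 39.2
clock: 24.95
position: [0.6418, 0.1426, 0.0955]
ee_rot: [0.098, 0.995, -0.001, -0.001]
ft_force: [0.2, 1.2, -0.3]
grip_width: 0.399
grasp_force: 0.0
clock: 26.2
position: [0.6417, 0.143, 0.2429]
ee_rot: [0.098, 0.995, -0.002, -0.002]
ft_force: [-0.8, -0.5, -0.6]
grip_width: 0.402
grasp_force: 0.0
spoon 0.66 [301.0, 118.0, 345.0, 293.0] (2673, array([647.7, 139.1]), array([158.7,  34.1]), -11.7, array([3.5, 6.2, 9.5])) [217. 204. 185.]
tin 0.64 [98.0, 107.0, 261.0, 326.0] (15233, array([627.8,  33.4]), array([180.1, 110.1]), -11.4, array([52.6, 54.3, 55.6])) [206. 194. 176.]
pen_case 0.72 [128.0, 116.0, 220.0, 330.0] (13675, array([626.1,  34.2]), array([162.2,  46.4]), -10.9, array([74.7, 78.3, 79.5])) [217.  63.  55.]
clock 0.88 [0.0, 179.0, 41.0, 249.0] (1243, array([ 595. , -113.7]), array([47.6, 19.3]), 4.4, array([24.2, 38.8, 48.9])) [41. 37. 33.]
clock 0.41 [128.0, 114.0, 219.0, 330.0] (14357, array([626.4,  29.1]), array([165.1,  56.3]), -11.2, array([66.1, 78.2, 79.5])) [217.  64.  55.]
turn opt 0 [-0.02 -0.02 -0.03]
turn opt 180 [-0.03  0.04 22.47]
shift [ -0.53 -10.56   0.1 ] from [641.9 143.  243.4] j [-0.49  0.41  0.27  1.38 -0.11  1.37  1.16] w 0.403 yawY 78.8
```

```bash
python3 -m pendant '[[0,-0.4,0,0,0,0,0],[0,-1.2,0,0,0,0,0],[-0.1,-2.2,0,0,0,0,0],[-0.1,-3.3,0,0,0,0,0],[-0.2,-4.4,0,0,0,0,0.3],[-0.3,-5.5,0,0,0,0,0.3],[-0.3,-6.6,0,0,0,0,0.3],[-0.4,-7.7,0,0,0,0,0.3],[-0.4,-8.7,-0.1,0,0,0,0.3],[-0.5,-9.6,-0.2,0,0,0,0.3]]' 40
python3 -m pendant '[[0,-0.4,0,0,0,0,0.3],[0,-0.7,0,0,0,0,0.3],[0,-0.9,0,0,0,0,0.3],[0,-0.96,0,0,0,0,0.3],[0,-0.96,0,0,0,0,0.3],[0,-0.96,0,0,0,0,0.3],[0,-0.96,0,0,0,0,0.3],[0,-0.96,0,0,0,0,0.3],[0,-0.96,0,0,0,0,0.3],[0,-0.96,0,0,0,0,0.3]]' 40
cat > cap.py <<'E'
from h import *
import sys
# bottle: circle fits from wrist cloud in height slices near given xy
f,x,y,rad=sys.argv[1],float(sys.argv[2]),float(sys.argv[3]),float(sys.argv[4]); sl=[tuple(map(float,a.split(':'))) for a in sys.argv[5:]]
c,p,d=snap('wrist',f); W=cloud(c,d).reshape(-1,3)*1000
for t in('bottle','shaker'):
    for q in manip.tip_of(t,'wrist'): print(t,q['p'],np.round(q['pixel']))
for lo,hi in sl:
    m=(np.hypot(W[:,0]-x,W[:,1]-y)<rad)&(W[:,2]>lo)&(W[:,2]<hi)
    if m.sum()<10: print(lo,hi,m.sum()); continue
    (cx,cy),r=cv2.minEnclosingCircle(W[m][:,:2].astype(np.float32))
    print(lo,hi,m.sum(),'minball',round(cx,1),round(cy,1),'r',round(r,1),'med',np.median(W[m],0).round(1),'box',np.percentile(W[m][:,:2],[1,99],axis=0).round(1).tolist())
print('cam',np.round(c['xyz'],3))
E
python3 cap.py wrist6.png 565 -381 50 146:156 134:146 60:125 5:30
python3 plan.py 565 -381 141 79
```

```text
clock: 27.7
position: [0.5708, -0.336, 0.2555]
ee_rot: [0.099, 0.995, -0.002, -0.001]
ft_force: [-0.4, 0.6, -0.2]
grip_width: 0.655
grasp_force: 0.0
clock: 28.95
position: [0.5636, -0.3797, 0.255]
ee_rot: [0.098, 0.995, -0.001, -0.001]
ft_force: [0.2, -0.3, 0.7]
grip_width: 0.652
grasp_force: 0.0
bottle 0.62 [318. 205.]
bottle 0.22 [576. 177.]
146.0 156.0 1409 minball 566.0 -384.6 r 13.3 med [ 565.2 -384.6  149.2] box [[553.5, -396.7], [577.6, -372.6]]
134.0 146.0 191 minball 561.5 -383.7 r 12.3 med [ 554.5 -381.6  140.8] box [[552.8, -395.1], [564.0, -371.8]]
60.0 125.0 3404 minball 564.9 -384.7 r 27.7 med [ 553.1 -380.   101.3] box [[538.4, -410.1], [583.8, -358.4]]
5.0 30.0 204 minball 556.4 -382.5 r 25.8 med [ 541.  -377.8   18. ] box [[538.1, -404.3], [560.7, -357.8]]
cam [ 0.488 -0.365  0.383]
turn opt 0 [-0.02 -0.02 -0.03]
turn opt 180 [-0.03  0.04 22.47]
shift [-0.04 -0.01  2.28] from [ 563.6 -379.7  255.1] j [ 0.19  0.48  0.49  1.3  -0.22  1.41  2.04] w 0.651 yawY 78.8
```

View pics/wrist6.png

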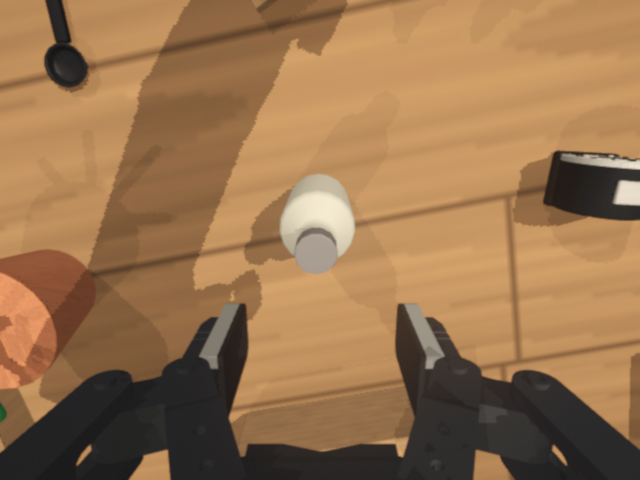

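The wrist view shows the bottle's cap at (317,250), world (566,-384.6), top at 149 mm. The clock is at (600,185) and the plant at (40,320), clear of the fingers.

```bash
python3 -m pendant '[[-0.03,-0.05,0.2,0,0,0,0.3],[-0.06,-0.09,0.6,0,0,0,0.3],[-0.06,-0.09,1.1,0,0,0,0.3],[-0.06,-0.09,1.6,0,0,0,0.3],[-0.06,-0.09,2,0,0,0,0.3],[-0.06,-0.09,2.2,0,0,0,0.3],[-0.06,-0.09,2.26,-0.02,-0.02,0,0.3],[-0.06,-0.09,2.26,-0.02,-0.02,0,0.3],[-0.06,-0.09,2.26,-0.02,-0.02,0,0.3],[-0.06,-0.09,2.26,-0.02,-0.02,0,0.3]]' 45
python3 -m pendant '[[0,0,0,0,0,0,0],[0,0,0,0,0,0,-0.3],[0,0,0,0,0,0,-0.6],[0,0,0,0,0,0,-1],[0,0,0,0,0,0,-1],[0,0,0,0,0,0,-1],[0,0,0,0,0,0,-1],[0,0,0,0,0,0,-1],[0,0,0,0,0,0,-1],[0,0,0,0,0,0,-1]]' 45
```

```text
clock: 30.35
position: [0.5656, -0.3852, 0.1427]
ee_rot: [0.098, 0.995, -0.0, 0.001]
ft_force: [0.1, -0.2, 0.3]
grip_width: 0.65
grasp_force: 0.0
clock: 31.6
position: [0.5655, -0.385, 0.1423]
ee_rot: [0.098, 0.995, -0.0, 0.0]
ft_force: [-0.4, 1.0, 5.2]
grip_width: 0.292
grasp_force: 44.3
```

```bash
python3 -m pendant '[[0,0,-0.1,0,0,0,-1],[0,0,-0.3,0,0,0,-1],[0,0,-0.6,0,0,0,-1],[0,0,-1,0,0,0,-1],[0,0,-1.4,0,0,0,-1],[0,0,-1.8,0,0,0,-1],[0,0,-2.1,0,0,0,-1],[0,0,-2.2,0,0,0,-1],[0,0,-2.2,0,0,0,-1],[0,0,-2.2,0,0,0,-1]]' 45
python3 plan.py 607.2 -66.6 250 78.8
python3 cap.py wrist7.png 565 -385 50 245:265 200:240 120:200
python3 wr.py wrist7b.png clock:20:90
```

```text
clock: 32.85
position: [0.5651, -0.3847, 0.2511]
ee_rot: [0.098, 0.995, 0.0, -0.0]
ft_force: [0.3, -0.6, -1.7]
grip_width: 0.291
grasp_force: 44.2
turn opt 0 [ 0.   -0.01 -0.  ]
turn opt 180 [-1.00e-02 -0.00e+00  2.25e+01]
shift [0.41 6.41 0.02] from [ 565.1 -384.7  251.1] j [ 0.2   0.49  0.49  1.3  -0.22  1.41  2.05] w 0.291 yawY 78.8
bottle 0.73 [317. 234.]
245.0 265.0 7731 minball 557.6 -383.9 r 26.1 med [ 559.5 -384.9  257.8] box [[549.6, -408.3], [576.8, -359.3]]
200.0 240.0 7122 minball 564.2 -384.8 r 27.3 med [ 552.8 -381.9  213.5] box [[539.3, -409.5], [570.8, -359.6]]
120.0 200.0 2968 minball 560.5 -384.0 r 27.3 med [ 540.5 -379.2  172.6] box [[537.8, -407.4], [560.8, -358.0]]
cam [ 0.49  -0.37   0.379]
clock 0.96 [551.0, 146.0, 639.0, 218.0] (4674, array([ 587.2, -151.9]), array([59.3, 47.2]), 75.7, array([32.9, 61.5, 72.3])) [73. 67. 60.]
```

The bottle hangs upright in the grip. Carrying it to the gap.

```bash
python3 -m pendant '[[0,0.2,0,0,0,0,-1],[0,0.6,0,0,0,0,-1],[0.1,1.2,0,0,0,0,-1],[0.1,1.9,0,0,0,0,-1],[0.2,2.6,0,0,0,0,-1],[0.2,3.3,0,0,0,0,-1],[0.3,4,0,0,0,0,-1],[0.3,4.7,0,0,0,0,-1],[0.4,5.3,0,0,0,0,-1],[0.4,5.8,0,0,0,0,-1]]' 45
python3 -m pendant '[[0,0.2,0,0,0,0,-1],[0,0.4,0,0,0,0,-1],[0,0.55,0,0,0,0,-1],[0,0.61,0,0,0,0,-1],[0,0.61,0,0,0,0,-1],[0,0.61,0,0,0,0,-1],[0,0.61,0,0,0,0,-1],[0,0.61,0,0,0,0,-1],[0,0.61,0,0,0,0,-1],[0,0.61,0,0,0,0,-1]]' 45
python3 plan.py 607.2 -66.6 142.3 78.8
python3 wr.py wrist8.png clock:20:90 tin:45:65 bottle:120:240
```

```text
clock: 34.35
position: [0.602, -0.0933, 0.2522]
ee_rot: [0.097, 0.995, 0.0, 0.0]
ft_force: [1.1, 0.2, -1.2]
grip_width: 0.287
grasp_force: 44.3
clock: 35.6
position: [0.6081, -0.0667, 0.252]
ee_rot: [0.098, 0.995, -0.0, 0.0]
ft_force: [-0.6, 0.2, -2.2]
grip_width: 0.292
grasp_force: 44.3
turn opt 0 [-0.  0. -0.]
turn opt 180 [1.00e-02 0.00e+00 2.25e+01]
shift [ 0.02 -0.    2.19] from [608.1 -66.7 252. ] j [-0.26  0.3   0.37  1.51 -0.11  1.35  1.49] w 0.292 yawY 78.8
clock 0.93 [180.0, 169.0, 266.0, 245.0] (5364, array([ 588.3, -145.6]), array([70. , 46.6]), 75.6, array([38.1, 66.8, 73.1])) [107.  98.  88.]
tin 0.65 [371.0, 94.0, 530.0, 310.0] (15000, array([627.5,  32.8]), array([180.2, 110.1]), -11.4, array([52.5, 54.1, 55.4])) [209. 195. 176.]
bottle 0.86 [264.0, 194.0, 384.0, 386.0] (10042, array([598.3, -64.9]), array([54.4, 35.4]), 77.2, array([142.2, 209. , 231.3])) [175. 165. 146.]
```

View pics/wrist8.png

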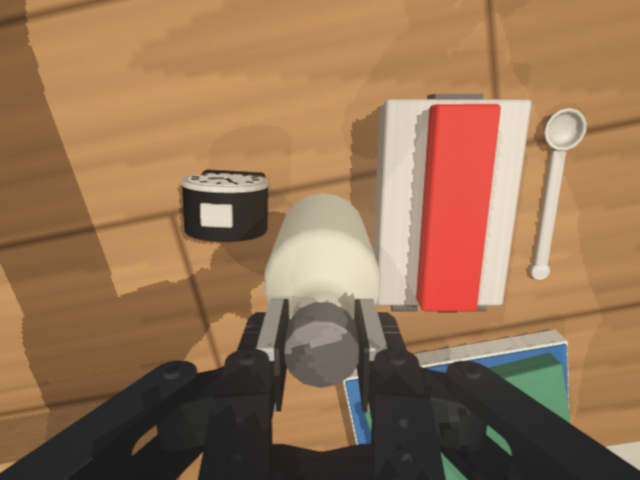

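The wrist view shows the bottle hanging over the gap at (322,270), with the clock at (225,207) and the tin plus case at (455,205). The spoon lies parallel at (553,195).

```bash
python3 -m pendant '[[0.02,0,0.1,0,0,0,-1],[0.02,0,0.4,0,0,0,-1],[0.02,0,0.8,0,0,0,-1],[0.02,0,1.2,0,0,0,-1],[0.02,0,1.6,0,0,0,-1],[0.02,0,1.9,0,0,0,-1],[0.02,0,2.05,0,0,0,-1],[0.02,0,2.1,0,0,0,-1],[0.02,0,2.12,0,0,0,-1],[0.02,0,2.12,0,0,0,-1]]' 45
python3 -m pendant '[[0,0,0.01,0,0,0,-1],[0,0,0.02,0,0,0,-1],[0,0,0.03,0,0,0,-1],[0,0,0.04,0,0,0,-1],[0,0,0.05,0,0,0,-1],[0,0,0.05,0,0,0,-1],[0,0,0.05,0,0,0,-1],[0,0,0.05,0,0,0,-1],[0,0,0.05,0,0,0,-1],[0,0,0.05,0,0,0,-1]]' 45
```

```text
clock: 37.05
position: [0.6074, -0.0666, 0.1465]
ee_rot: [0.098, 0.995, -0.0, 0.001]
ft_force: [-0.5, 0.2, -1.1]
grip_width: 0.289
grasp_force: 44.3
clock: 38.3
position: [0.6072, -0.0666, 0.1435]
ee_rot: [0.098, 0.995, -0.0, 0.0]
ft_force: [-0.1, -0.5, -2.0]
grip_width: 0.293
grasp_force: 44.3
```

```bash
python3 -m pendant '[[0,0,0.01,0,0,0,-1],[0,0,0.02,0,0,0,-1],[0,0,0.03,0,0,0,-1],[0,0,0.03,0,0,0,-1],[0,0,0.03,0,0,0,-1],[0,0,0.03,0,0,0,-0.5],[0,0,0.03,0,0,0,-0.3],[0,0,0.03,0,0,0,-0.1],[0,0,0.03,0,0,0,0.1],[0,0,0.03,0,0,0,0.1]]' 45
python3 -m pendant '[[0,0,0,0,0,0,0.1],[0,0,-0.1,0,0,0,0.1],[0,0,-0.4,0,0,0,0.1],[0,0,-0.9,0,0,0,0.1],[0,0,-1.4,0,0,0,0.1],[0,0,-1.9,0,0,0,0.1],[0,0,-2.2,0,0,0,0.1],[0,0,-2.3,0,0,0,0.1],[0,0,-2.3,0,0,0,0.1],[0,0,-2.3,0,0,0,0.1]]' 45
python3 cap.py wrist9.png 607 -67 45 146:156 60:125
python3 wr.py wrist9b.png clock:20:90 tin:45:65
python3 plan.py 508 352 250 79
```

```text
clock: 39.55
position: [0.6071, -0.0666, 0.1419]
ee_rot: [0.098, 0.995, -0.0, 0.0]
ft_force: [-0.3, 0.4, -0.2]
grip_width: 0.55
grasp_force: 0.0
clock: 40.8
position: [0.6067, -0.0665, 0.256]
ee_rot: [0.098, 0.995, -0.0, -0.0]
ft_force: [0.7, -0.4, -0.4]
grip_width: 0.549
grasp_force: 0.0
bottle 0.59 [320. 203.]
146.0 156.0 1416 minball 607.6 -66.3 r 13.2 med [607.1 -66.4 149.3] box [[595.3, -78.6], [619.7, -54.3]]
60.0 125.0 3358 minball 607.4 -66.5 r 27.7 med [595.  -62.8 101.2] box [[580.3, -92.0], [625.0, -40.4]]
cam [ 0.531 -0.052  0.384]
clock 0.59 [186.0, 170.0, 270.0, 244.0] (5246, array([ 588.9, -145.5]), array([69.9, 47.4]), 76.8, array([38. , 66.8, 73.1])) [109.  99.  88.]
tin 0.75 [371.0, 97.0, 528.0, 311.0] (14641, array([627. ,  33.1]), array([179.6, 110.1]), -11.4, array([52.5, 54.1, 55.4])) [210. 195. 177.]
turn opt 0 [-0.    0.   -0.03]
turn opt 180 [ 0.    0.   22.47]
shift [3.57 7.82 0.13] from [607.  -66.5 256.7] j [-0.26  0.3   0.37  1.5  -0.11  1.36  1.49] w 0.547 yawY 78.8
```

```bash
python3 -m pendant '[[0.2,0.4,0,0,0,0,0.3],[0.5,1.1,0,0,0,0,0.3],[0.9,2,0.1,0,0,0,0.3],[1.3,2.9,0.1,0,0,0,0.3],[1.7,3.8,0.1,0,0,0,0.3],[2.1,4.7,0.2,0,0,0,0.3],[2.5,5.6,0.3,0,0,0,0.3],[2.9,6.5,0.4,0,0,0,0.3],[3.3,7.2,0.6,0,0,0,0.3],[3.5,7.7,0.7,0,0,0,0.3]]' 40
python3 -m pendant '[[0.07,0.12,0,0,0,0,0.3],[0.07,0.12,0,0,0,0,0.3],[0.07,0.12,0,0,0,0,0.3],[0.07,0.12,0,0,0,0,0.3],[0.07,0.12,0,0,0,0,0.3],[0.07,0.12,0,0,0,0,0.3],[0.07,0.12,0,0,0,0,0.3],[0.07,0.12,0,0,0,0,0.3],[0.07,0.12,0,0,0,0,0.3],[0.07,0.12,0,0,0,0,0.3]]' 40
python3 cap.py wrist10.png 508 352 40 70:82 52:68 10:50
python3 plan.py 508 352 62 79
```

```text
clock: 42.35
position: [0.5091, 0.3473, 0.221]
ee_rot: [0.097, 0.995, -0.0, -0.0]
ft_force: [1.4, 0.1, -0.7]
grip_width: 0.651
grasp_force: 0.0
clock: 43.6
position: [0.5082, 0.3518, 0.2217]
ee_rot: [0.098, 0.995, -0.0, 0.0]
ft_force: [0.1, 0.3, -0.7]
grip_width: 0.654
grasp_force: 0.0
bottle 0.31 [ 28. 381.]
shaker 0.6 [325. 202.]
70.0 82.0 1673 minball 505.0 353.6 r 17.8 med [504.3 353.9  74.6] box [[490.1, 338.2], [520.3, 369.0]]
52.0 68.0 304 minball 505.5 353.8 r 19.0 med [490.5 358.4  65.8] box [[487.0, 335.2], [523.2, 372.1]]
10.0 50.0 577 minball 504.2 353.8 r 20.4 med [488.8 356.7  32.3] box [[485.1, 334.8], [505.2, 373.6]]
cam [0.433 0.366 0.35 ]
turn opt 0 [-0.    0.   -0.03]
turn opt 180 [1.000e-02 0.000e+00 2.247e+01]
shift [0.01 0.01 3.19] from [508.2 351.7 221.7] j [-0.77  0.33  0.12  1.52 -0.04  1.3   0.72] w 0.646 yawY 78.8
```

View pics/wrist10.png

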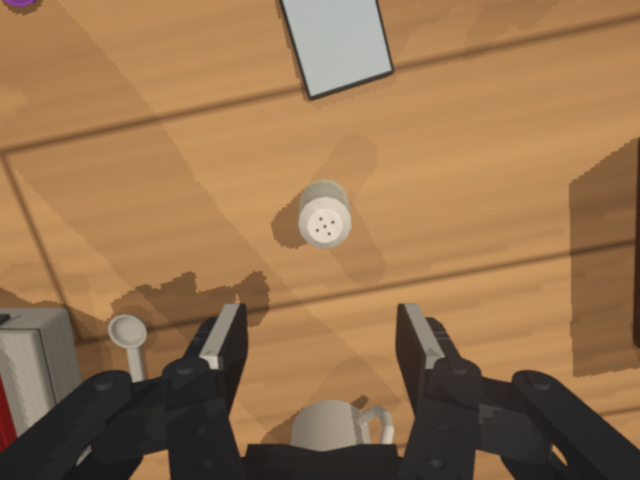

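The wrist view shows the shaker's cap at (325,225), world (505.2,353.8), top about 75 mm. The mug behind at (330,425) is clear.

```bash
python3 -m pendant '[[0.03,0.01,0.3,0,0,0,0.3],[0.07,0.03,0.9,0,0,0,0.3],[0.07,0.03,1.6,0,0,0,0.3],[0.07,0.03,2.2,0,0,0,0.3],[0.07,0.03,2.7,0,0,0,0.3],[0.07,0.03,3.05,0,0,0,0.3],[0.07,0.03,3.2,0,0,0,0.3],[0.07,0.03,3.23,0,0,0,0.3],[0.07,0.03,3.23,0,0,0,0.3],[0.07,0.03,3.23,0,0,0,0.3]]' 30
python3 -m pendant '[[0,0,0,0,0,0,0.1],[0,0,0,0,0,0,-0.1],[0,0,0,0,0,0,-0.3],[0,0,0,0,0,0,-1],[0,0,0,0,0,0,-1],[0,0,0,0,0,0,-1],[0,0,0,0,0,0,-1],[0,0,0,0,0,0,-1],[0,0,0,0,0,0,-1],[0,0,0,0,0,0,-1]]' 30
python3 -m pendant '[[0,0,-0.1,0,0,0,-1],[0,0,-0.4,0,0,0,-1],[0,0,-0.9,0,0,0,-1],[0,0,-1.5,0,0,0,-1],[0,0,-2.1,0,0,0,-1],[0,0,-2.7,0,0,0,-1],[0,0,-3.2,0,0,0,-1],[0,0,-3.4,0,0,0,-1],[0,0,-3.4,0,0,0,-1],[0,0,-3.4,0,0,0,-1]]' 30
python3 plan.py 506 -124 235 76
python3 wr.py wrist11.png shaker:120:280
```

```text
clock: 45.0
position: [0.5056, 0.3541, 0.061]
ee_rot: [0.098, 0.995, 0.0, 0.001]
ft_force: [-0.4, 0.3, 0.2]
grip_width: 0.65
grasp_force: 0.0
clock: 46.25
position: [0.5054, 0.354, 0.0606]
ee_rot: [0.098, 0.995, 0.0, 0.0]
ft_force: [-0.7, 0.6, 5.5]
grip_width: 0.431
grasp_force: 30.1
clock: 47.5
position: [0.5046, 0.3536, 0.229]
ee_rot: [0.098, 0.995, -0.001, -0.0]
ft_force: [0.1, -0.1, -1.2]
grip_width: 0.427
grasp_force: 30.2
turn opt 0 [-0.01 -0.    0.35]
turn opt 180 [ 1.000e-02 -2.000e-02 -2.215e+01]
shift [-1.89 -9.36 -0.1 ] from [504.6 353.6 229. ] j [-0.78  0.32  0.12  1.52 -0.04  1.31  0.72] w 0.427 yawY 78.8
shaker 0.87 [266.0, 239.0, 376.0, 405.0] (14041, array([502.7, 354.1]), array([38.8, 37.3]), 83.3, array([185.2, 238.1, 244.2])) [175. 164. 143.]
```

```bash
python3 -m pendant '[[0,-0.2,0,0,0,0,-1],[-0.1,-0.7,0,0,0,0,-1],[-0.3,-1.5,0,0,0,0.1,-1],[-0.5,-2.5,0,0,0,0.1,-1],[-0.7,-3.5,0,0,0,0.1,-1],[-0.9,-4.5,0,0,0,0.2,-1],[-1.1,-5.5,0,0,0,0.2,-1],[-1.3,-6.5,0,0,0,0.3,-1],[-1.5,-7.4,0,0,0,0.3,-1],[-1.7,-8.2,0,0,0,0.3,-1]]' 30
python3 -m pendant '[[-0.1,-0.4,0,0,0,0,-1],[-0.15,-0.7,0,0,0,0,-1],[-0.2,-1,0,0,0,0,-1],[-0.21,-1.15,0,0,0,0,-1],[-0.21,-1.19,0,0,0,0,-1],[-0.21,-1.19,0,0,0,0,-1],[-0.21,-1.19,0,0,0,0,-1],[-0.21,-1.19,0,0,0,0,-1],[-0.21,-1.19,0,0,0,0,-1],[-0.21,-1.19,0,0,0,0,-1]]' 30
python3 plan.py 506.6 -125.8 60.6 76.5
```

```text
clock: 48.85
position: [0.5078, -0.0672, 0.2304]
ee_rot: [0.119, 0.993, -0.0, 0.0]
ft_force: [0.7, 0.2, -1.3]
grip_width: 0.427
grasp_force: 30.2
clock: 50.1
position: [0.5048, -0.125, 0.2304]
ee_rot: [0.119, 0.993, -0.0, 0.0]
ft_force: [-0.1, 0.3, -1.4]
grip_width: 0.429
grasp_force: 30.2
turn opt 0 [-0.    0.   -0.02]
turn opt 180 [1.000e-02 0.000e+00 2.248e+01]
shift [-0.04 -0.01  3.4 ] from [ 504.8 -125.   230.4] j [-0.28  0.1   0.46  1.78 -0.05  1.27  1.53] w 0.429 yawY 76.4
```

```bash
python3 -m pendant '[[-0.02,-0.01,0.1,0,0,0,-1],[-0.03,-0.01,0.5,0,0,0,-1],[-0.03,-0.01,1,0,0,0,-1],[-0.03,-0.01,1.6,0,0,0,-1],[-0.03,-0.01,2.2,0,0,0,-1],[-0.03,-0.01,2.7,0,0,0,-1],[-0.03,-0.01,3.1,0,0,0,-1],[-0.03,-0.01,3.3,0,0,0,-1],[-0.03,-0.01,3.34,0,0,0,-1],[-0.03,-0.01,3.34,0,0,0,-1]]' 30
python3 -m pendant '[[0,0,0.01,0,0,0,-1],[0,0,0.02,0,0,0,-1],[0,0,0.03,0,0,0,-1],[0,0,0.03,0,0,0,-1],[0,0,0.03,0,0,0,-1],[0,0,0.03,0,0,0,-1],[0,0,0.03,0,0,0,-1],[0,0,0.03,0,0,0,-1],[0,0,0.03,0,0,0,-1],[0,0,0.03,0,0,0,-1]]' 30
```

```text
clock: 51.35
position: [0.5066, -0.1261, 0.064]
ee_rot: [0.119, 0.993, -0.0, 0.001]
ft_force: [-0.1, 0.3, -0.1]
grip_width: 0.432
grasp_force: 30.2
clock: 52.6
position: [0.5062, -0.126, 0.0619]
ee_rot: [0.119, 0.993, -0.0, 0.0]
ft_force: [1.0, -0.3, -0.7]
grip_width: 0.426
grasp_force: 30.2
```

Down 1.5 mm more, release gently, lift and check everything.

```bash
python3 -m pendant '[[0,0,0.01,0,0,0,-1],[0,0,0.02,0,0,0,-1],[0,0,0.03,0,0,0,-1],[0,0,0.03,0,0,0,-1],[0,0,0.03,0,0,0,-1],[0,0,0.03,0,0,0,-0.2],[0,0,0.03,0,0,0,0],[0,0,0.03,0,0,0,0.2],[0,0,0.03,0,0,0,0.3],[0,0,0.03,0,0,0,0.3]]' 30
python3 -m pendant '[[0,0,0,0,0,0,0.3],[0,0,-0.1,0,0,0,0.3],[0,0,-0.4,0,0,0,0.3],[0,0,-1,0,0,0,0.3],[0,0,-1.6,0,0,0,0.3],[0,0,-2.3,0,0,0,0.3],[0,0,-3,0,0,0,0.3],[0,0,-3.6,0,0,0,0.3],[0,0,-3.8,0,0,0,0.3],[0,0,-3.8,0,0,0,0.3]]' 30
python3 cap.py wrist12.png 506 -126 40 70:82 52:68 10:50
python3 wr.py wrist12b.png clock:20:90 tin:45:65 bottle:60:125 pen_case:70:90
python3 meas.py | grep -v purple | cut -c1-150
python3 - <<'E'
from h import *
snap('scene','scene12.png'); a=cv2.imread('pics/scene12.png')[110:420,200:560]; cv2.imwrite('pics/crop12.png',cv2.resize(a,None,fx=1.9,fy=1.9,interpolation=2))
E
```

```text
clock: 53.85
position: [0.5061, -0.126, 0.0604]
ee_rot: [0.119, 0.993, -0.0, 0.0]
ft_force: [-0.4, 0.4, 0.6]
grip_width: 0.648
grasp_force: 0.0
clock: 55.1
position: [0.5062, -0.126, 0.2508]
ee_rot: [0.119, 0.993, -0.0, 0.001]
ft_force: [-0.3, 0.0, 0.3]
grip_width: 0.652
grasp_force: 0.0
bottle 0.57 [404. 283.]
bottle 0.3 [320. 282.]
shaker 0.76 [320. 202.]
70.0 82.0 1370 minball 506.6 -126.2 r 17.1 med [ 505.7 -126.1   74.6] box [[491.4, -141.6], [522.1, -111.0]]
52.0 68.0 257 minball 506.8 -126.2 r 19.0 med [ 492.  -122.2   65.3] box [[488.1, -144.6], [524.9, -107.6]]
10.0 50.0 486 minball 504.8 -126.0 r 20.4 med [ 490.  -121.9   32.1] box [[486.3, -146.1], [507.4, -106.2]]
cam [ 0.431 -0.108  0.379]
clock 0.55 [284.0, 264.0, 363.0, 347.0] (5178, array([ 588.2, -145.8]), array([69.6, 46.9]), 75.7, array([29.1, 64.2, 72.9])) [128. 116. 102.]
tin 0.64 [454.0, 195.0, 614.0, 386.0] (11078, array([624.2,  33.3]), array([175.4, 110.6]), -11.5, array([51.3, 53.9, 55.2])) [191. 178. 161.]
bottle 0.94 [377.0, 261.0, 462.0, 347.0] (2132, array([598.7, -65.5]), array([55. , 38.8]), 80.8, arra
[... 2772 characters left out ...]
[157.0, 166.0, 210.0, 204.0] None [169. 162. 139.]
side clock 0.91 [364.0, 211.0, 393.0, 247.0] (614, array([ 587.4, -149.7]), array([65.2, 46.4]), 77.3, array([24.5, 55.1, 72. ])) [129. 110.  91.]
side clock 0.66 [294.0, 177.0, 305.0, 189.0] None [211. 192. 165.]
side balm 0.59 [284.0, 234.0, 297.0, 247.0] (94, array([418.3,  -6. ]), array([31.1, 27.7]), 48.1, array([11.5, 14.4, 16.9])) [225. 217. 202.]
side phone 0.84 [160.0, 166.0, 209.0, 202.0] (679, array([345.1, 378.9]), array([138.6,  66.6]), 4.6, array([ 5. ,  7.9, 10.5])) [171. 166. 144.]
side cards 0.7 [364.0, 333.0, 406.0, 386.0] (1248, array([ 346.7, -390.5]), array([90.9, 60.8]), 22.0, array([14.4, 17. , 19.3])) [187. 151. 116.]
```

View pics/crop12.png

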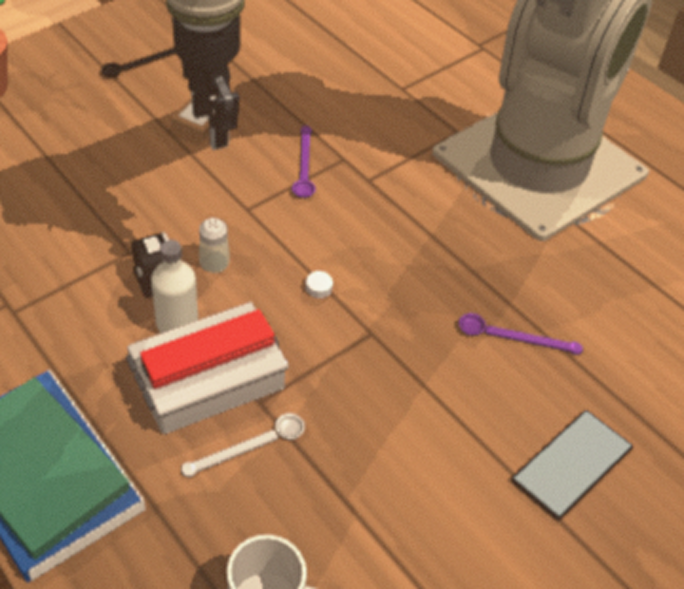

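View pics/wrist12.png

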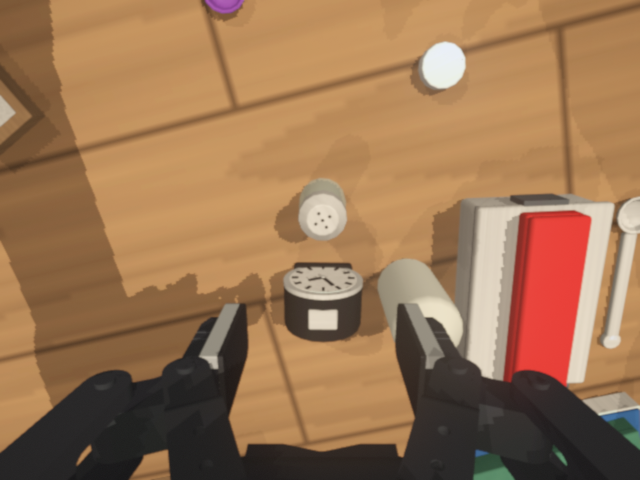

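The crop shows the case on the tin and the spoon beside it at (245,445). The bottle stands between tin and clock at (175,295), and the shaker at (213,245). The wrist view shows the shaker (322,212) straight in front of the dial, everything upright, and nothing touched.

```bash
python3 -c "
from workcell import manip;print(manip.hand_in())"
```

```text
the job is handed in; nothing more can be done
None
```

The bedside table is set in the order asked and handed in at about 57 s of the 125 s allowed; my last camera check showed all four things in place and upright, the rest apparently unmoved, but the hand-in returned no verdict.

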